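# Turn the bottle carousel to its square bin and load the small bottle

## Task

Turn the bottle carousel, which has a knob in its middle, until the square bin stands at the pointer on the carousel's foot. Then stand the small dropper bottle, the shortest of the three, upright in that square bin and let it go, leaving the square bin at the pointer.

Things in the scene. Friction and masses are not known exactly. Their poses are not given: they have to be found in the camera images.
- knob (a point): Carousel's round fluted grey knob, 37 mm wide, from 42 to 76 mm above the worktop; the point is on its axis, 60 mm up. It turns, with light friction, a grey disc 230 mm wide with four white bins (three round, one square; rims 34 mm up, centres 75 mm from the axis). At first the square bin is 0.5 to 1.4 rad counter-clockwise of the pointer (from above): turn it clockwise. It stays where left.
- square_bin (a point): The one square bin of the carousel: white, 58 x 58 mm outside, 52 x 52 mm inside, 16 mm deep, one side facing the knob; the point is the centre of its inner floor, 18 mm above the worktop, 75 mm from the knob's axis. It turns with the knob.
- pointer (a point): Black arrowhead on the carousel's fixed foot, just outside the disc on the side nearer the robot, 26 mm wide, top 26 mm above the worktop; the point is its tip, 121 mm from the knob's axis, and its x axis aims at that axis. The square bin is at the pointer when its centre is on the line from tip to knob, 46 mm from the tip.
- small_bottle_centre (a point): The shortest of three dropper bottles on the worktop: round body 29 mm wide and 50 mm high, then a narrow neck and 13 mm wide teat, 84 mm in all, about 55 g; the point is on its axis, half-way up (42 mm). The other two are 96 and 100 mm tall, 33 and 34 mm wide; any order, 65 mm or more apart. All stands left of a tall microscope: an arm coming from the right must pass in front of that.
Mind the look-alikes: they are no part of the job. Leave any turquoise look-alike of the part that bears small_bottle_centre alone.

How it is judged:
By the outcome, as a careful person would: the job done as asked, in the order asked, and still so for the second after the job is handed in, with the robot touching nothing.
It also fails if it takes over 58 s, if anything falls off the work surface, if the arm or the gripper's body presses on something with over 40 N, if the wrist force passes 120 N, or if a joint passes its speed limit or range.

## Robot

A 7-joint arm with a two-finger parallel gripper is mounted at the origin on a cart in front of the work surface, level with it; the furniture and walls round the work are solid. World frame = base frame: x ahead of the robot, y to its left, z up, the work surface at z = 0. Lengths are in m, angles in degrees, forces in N, time in s.
With the tool pointing down it reaches from about 0.4 to 0.85 m from the base axis. Payload 10.4 kg.
Tool frame: the origin (TCP) lies midway between the tips of the shut fingers; the grasp point (between the pads) lies manip.grasp_offset behind it (manip.grasp_offset is the distance from the TCP to the grasp point, in m); z points along the fingers, y is the line along which they close (so a half turn about z gives the same grasp; the last joint's range is limited). The gripper opens to 87 mm and grips with 3 to 60 N. Pads are 19 mm wide; open, the fingers measure 117 mm over their backs; the gripper's body (75 mm by 190 mm) begins 51 mm behind the grasp point.
Start: joints at [-71.826, 19.034, -3.707, 83.658, 1.238, 77.344, -5.071], TCP at [0.208, 0.589, 0.223] pointing down, gripper open.
Joint ranges: [-148.97, 148.97], [-28.65, 121.19], [-84.17, 76.75], [9.2, 138.47], [-72.65, 252.65], [3.7, 117.97], [-149.18, 149.18]. Speed limits (degrees/s): [127.2, 127.2, 159.86, 159.86, 180, 180, 180].

## Interface

Orientations are given as [roll, pitch, yaw] about the fixed x, y, z axes, in that order (R = Rz(yaw) Ry(pitch) Rx(roll)).
In Python, from cell import manip, viewer, job_done gives the robot as it stands.
- The arm moves only by the tool jog_arm, never from a script. Its argument "commands" is a list of rows, each an object with "travel": the shift along the tool's x, y, z in cm, a list of three; "roll": the turn about the tool's z in degrees; "gripper": the opening, from 0 (shut) to 1 (fully open). A call has 1 to 20 rows; each row is the pose to reach, as a shift and turn from the pose commanded when the call began, along the tool's axes at that moment; what a row does not reach only later rows make up. A row lasts 1/10 s, in which the tool goes at most 50 mm and 8.59 degrees, less where a joint would pass 70% of its speed; a pose out of reach is approached as far as the arm can. A call with a gripper value outside its range is refused whole. The fingers move at their own pace and stop on an object; "newtons" is the grip in N (left out, the last holds). Time passes only in rows, so rows that repeat a pose let the fingers close. It gives the time, the measured TCP pose, the force, the opening and the grip force at its end, in the units of the state.
- manip.sense(): the state, without advancing time (a new reading comes with each control period).
- viewer.grab_frame(name): name is "scene" or "top" or "wrist"; returns (picture, depth): 480x640x3 uint8, red, green, blue; 480x640 float32, m along the optical axis (not along the pixel's ray), 0 where there is no reading.
- viewer.get_calibration(name): a dict with "fx", "fy", "cx", "cy" (pixels), "rvec" (rotation vector, rad) and "tvec" (3), from world to camera coordinates, as OpenCV has them. Camera axes: x right, y down, z forward; pixel columns grow to the right and rows downward; lengths in m; the calibration is good to about 2 mm. A picture is of the moment at which its call begins: read the wrist's pose just before it. get_calibration takes no time and is no camera call; for the wrist camera it gives the pose at the moment of the call.
- job_done(): hands the job in; it is judged then, once.
The state is a dict: "t": time; "joints": joint angles; "dq": joint speeds; "tau": joint torques, N m; "tcp_pos": TCP position; "tcp_rot": TCP orientation; "wrist_force": force on the tool from outside, world axes, zero at the start; "ft_torque": the same for the moment, N m; "opening": finger opening in m; "grasp_force": force on a finger pad.
Only numpy, scipy, OpenCV 4.12 (cv2) and the standard library are available. Lean on these libraries where they do the work, as an engineer would, in place of code of your own. Each camera call takes 0.05 s, during which the arm holds its last target. There are 200 camera calls.

## Working session

There is one attempt and no reset: what is moved stays moved. The work goes in short steps, Python scripts to look and compute and a tool call to move; the robot and the scene stay as the last step left them, time stands still between calls to the robot, and variables do not carry over. Pictures are saved under pics/ and viewed, at most 11 in all, crops included, and the job is handed in when it is done.

Besides the shell and the picture viewer there is one more tool, called as name(argument=value, ...), one argument or row to a line, values as JSON. jog_arm: Moves the arm, as the interface text tells. Its arguments: {"type":"object","properties":{"commands":{"type":"array"},"newtons":{"type":"number"}},"required":["commands"]}

```bash
mkdir -p pics; ls; cat > h.py <<'E'
import numpy as np,cv2
from cell import manip,viewer,job_done
def cal(n):
    c=viewer.get_calibration(n);K=np.array([[c['fx'],0,c['cx']],[0,c['fy'],c['cy']],[0,0,1.]])
    R=cv2.Rodrigues(np.array(c['rvec'],float))[0];return K,R,np.array(c['tvec'],float).ravel()
def grab(n,save=None):
    C=cal(n);im,d=viewer.grab_frame(n)
    if save: cv2.imwrite('pics/'+save,im[:,:,::-1])
    return im,d,C
def cloud(d,C):
    K,R,t=C;v,u=np.mgrid[:480,:640]
    P=np.stack([(u-K[0,2])/K[0,0]*d,(v-K[1,2])/K[1,1]*d,d],-1)
    W=(P-t)@R; W[d<=0]=np.nan;return W
def atz(u,v,z,C):
    K,R,t=C;r=R.T@np.array([(u-K[0,2])/K[0,0],(v-K[1,2])/K[1,1],1]);c=-R.T@t
    return c+r*(z-c[2])/r[2]
E
python3 - <<'E'
from h import *
print(manip.grasp_offset,manip.sense())
for n in ('top','scene'):
    im,d,C=grab(n,n+'1.png');np.savez(n+'1.npz',im=im,d=d,K=C[0],R=C[1],t=C[2]);print(n,-C[1].T@C[2])
a=cv2.imread('pics/top1.png');b=cv2.imread('pics/scene1.png')
E
```

```text
pics
0.0187 {'t': 0.0, 'joints': array([-71.8272537 ,  19.07302719,  -3.70503622,  83.70577218,
         1.23726737,  77.34353122,  -5.06925053]), 'dq': array([ 0.02679643,  0.12865509, -0.01235129,  0.04436518, -0.00254886,
        0.00851095, -0.11057074]), 'tau': array([ 3.66361364e-04, -6.23249531e+01,  2.47647031e-02, -3.89892054e+01,
       -6.13591075e-02,  3.96296207e-02,  1.65703541e-04]), 'tcp_pos': array([0.20819076, 0.58889431, 0.22174432]), 'tcp_rot': array([-1.79917594e+02,  4.15281457e-03,  1.60533039e+02]), 'wrist_force': array([ 0.62108986,  0.33427853, -0.14720937]), 'ft_torque': array([-0.03459474, -0.00952871, -0.03956851]), 'grasp_force': 0.0, 'opening': 0.08655561786611368}
top [0.42892982 0.21458622 0.90027158]
scene [ 0.24431395 -0.27402813  0.75108293]
```

View pics/top1.png

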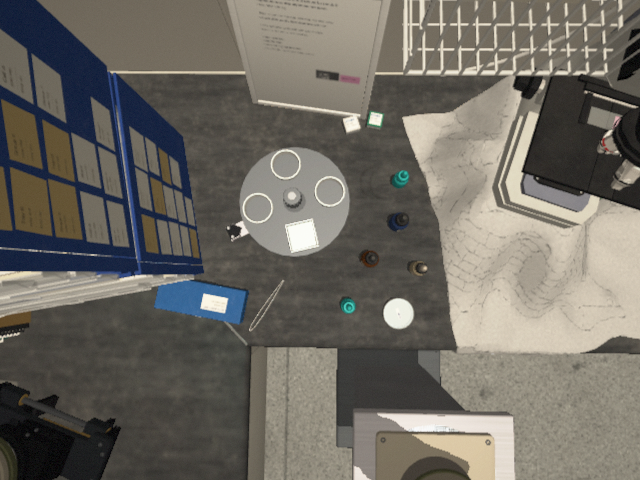

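View pics/scene1.png

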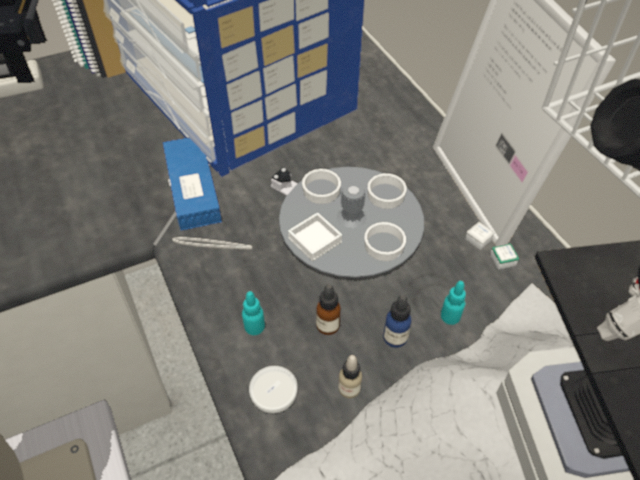

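```bash
python3 - <<'E'
from h import *
S={n:np.load(n+'1.npz') for n in('top','scene')}
D={n:(cloud(s['d'],(s['K'],s['R'],s['t'])),s['im']) for n,s in S.items()}
W,im=D['top'];C=tuple(S['top'][k] for k in'KRt');np.set_printoptions(precision=4,suppress=True)
for n,u,v in [('knob',292,198),('sq',302,236),('ptr',237,231),('blue',399,221),('brown',370,258),('tan',420,268),('tq1',400,178),('tq2',348,305),('desk',320,330)]:
    p=W[v-8:v+9,u-8:u+9].reshape(-1,3);print(n,W[v,u],'maxz',np.nanmax(p[:,2]))
# fused cloud: per bottle
A=np.concatenate([D[n][0].reshape(-1,3) for n in D]);A=A[~np.isnan(A).any(1)]
def fit(c,z0,z1,r):
    m=(np.hypot(*(A[:,:2]-c).T)<r)&(A[:,2]>z0)&(A[:,2]<z1);p=A[m].astype(np.float32)
    return cv2.minEnclosingCircle(p[:,:2]),m.sum()
for n,u,v in [('knob',292,198),('blue',399,221),('brown',370,258),('tan',420,268)]:
    c=W[v,u,:2];m=(np.hypot(*(A[:,:2]-c).T)<.03);print(n,'top',np.percentile(A[m,2],[99,99.9]))
    for z0,z1 in ((.01,.045),(.045,.08),(.06,.11)):
        try:print(z0,fit(c,z0,z1,.03))
        except Exception as e:print(e)
# square bin: white region
hsv=cv2.cvtColor(im,cv2.COLOR_RGB2HSV);w=((hsv[...,2]>190)&(hsv[...,1]<40)).astype(np.uint8);w[:, :275]=0;w[:,335:]=0;w[:210]=0;w[262:]=0
cs=max(cv2.findContours(w,cv2.RETR_EXTERNAL,cv2.CHAIN_APPROX_NONE)[0],key=cv2.contourArea)
(c,sz,a)=cv2.minAreaRect(cs);b=cv2.boxPoints((c,sz,a));print(c,sz,[atz(*q,.034,C)for q in b],atz(*c,.034,C))
# disc
m=(np.hypot(*(A[:,:2]-W[198,292,:2]).T)<.15)&(A[:,2]>.006)&(A[:,2]<.022);p=A[m]
print('disc',np.percentile(p[:,2],[5,50,95]))
for s in D:
  I=D[s][1];cv2.imwrite(f'pics/{s}crop.png',cv2.resize((I[170:280,215:335] if s=='top' else I[150:280,250:430])[:,:,::-1],None,fx=4,fy=4,interpolation=cv2.INTER_CUBIC))
E
```

```text
knob [0.5699 0.2863 0.0759] maxz 0.07923799663975903
sq [0.5013 0.2691 0.0189] maxz 0.02188501269545993
ptr [0.5093 0.4016 0.0247] maxz 0.029546226159289122
blue [0.5279 0.0807 0.0755] maxz 0.10075378415509127
brown [0.4559 0.1374 0.0936] maxz 0.09775238215963854
tan [0.4391 0.0405 0.0714] maxz 0.08480602354551482
tq1 [0.614  0.0766 0.0631] maxz 0.08471974062316394
tq2 [0.3681 0.1768 0.0813] maxz 0.08621232911469581
desk [ 0.3102  0.2299 -0.0025] maxz 0.004732800082280902
knob top [0.0791 0.08  ]
OpenCV(4.12.0) /io/opencv/modules/imgproc/src/shapedescr.cpp:201: error: (-215:Assertion failed) count >= 0 && (depth == CV_32F || depth == CV_32S) in function 'minEnclosingCircle'

OpenCV(4.12.0) /io/opencv/modules/imgproc/src/shapedescr.cpp:201: error: (-215:Assertion failed) count >= 0 && (depth == CV_32F || depth == CV_32S) in function 'minEnclosingCircle'

OpenCV(4.12.0) /io/opencv/modules/imgproc/src/shapedescr.cpp:201: error: (-215:Assertion failed) count >= 0 && (depth == CV_32F || depth == CV_32S) in function 'minEnclosingCircle'

blue top [0.1001 0.1022]
OpenCV(4.12.0) /io/opencv/m
[... 1226 characters left out ...]
(depth == CV_32F || depth == CV_32S) in function 'minEnclosingCircle'

OpenCV(4.12.0) /io/opencv/modules/imgproc/src/shapedescr.cpp:201: error: (-215:Assertion failed) count >= 0 && (depth == CV_32F || depth == CV_32S) in function 'minEnclosingCircle'

OpenCV(4.12.0) /io/opencv/modules/imgproc/src/shapedescr.cpp:201: error: (-215:Assertion failed) count >= 0 && (depth == CV_32F || depth == CV_32S) in function 'minEnclosingCircle'

(301.65167236328125, 235.15728759765625) (29.231739044189453, 29.381643295288086) [array([0.5234, 0.3048, 0.034 ]), array([0.5376, 0.2473, 0.034 ]), array([0.4803, 0.2332, 0.034 ]), array([0.4662, 0.2904, 0.034 ])] [0.5018 0.2689 0.034 ]
disc [0.0122 0.0156 0.0194]
```

View pics/topcrop.png

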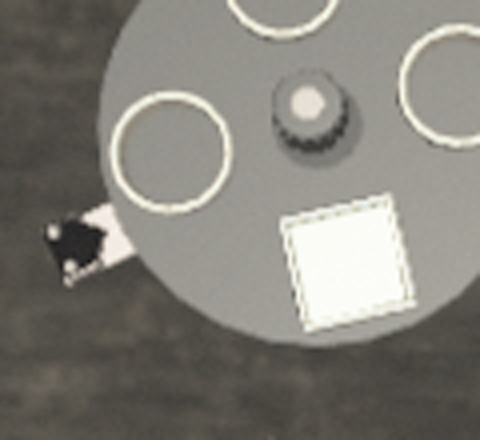

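```bash
python3 - <<'E'
from h import *
np.set_printoptions(precision=4,suppress=True)
S={n:np.load(n+'1.npz') for n in('top','scene')}
C={n:tuple(s[k] for k in'KRt') for n,s in S.items()}
D={n:cloud(s['d'],C[n]) for n,s in S.items()}
im=S['top']['im'];W=D['top']
# disc outline: grey & smooth -> height band
k0=np.array([.5735,.287])
h=((W[...,2]>.006)&(np.hypot(W[...,0]-k0[0],W[...,1]-k0[1])<.117)).astype(np.uint8)
for n in D:
    w=D[n];m=(np.hypot(w[...,0]-k0[0],w[...,1]-k0[1])<.016)&(w[...,2]>.071)&(w[...,2]<.082)
    p=w[m];print(n,'knobtop',len(p),(p.min(0)+p.max(0))/2,p.mean(0))
print('knobpix',atz(293,196,.076,C['top']))
# rims: fit circles to white contours of the 3 round bins
hsv=cv2.cvtColor(im,cv2.COLOR_RGB2HSV);w=((hsv[...,2]>180)&(hsv[...,1]<50)).astype(np.uint8)
for u,v in((257,208),(285,164),(329,191)):
    q=w.copy();yy,xx=np.mgrid[:480,:640];q[(xx-u)**2+(yy-v)**2>20**2]=0
    p=np.argwhere(q)[:,::-1].astype(np.float32);c,sz,a=cv2.fitEllipse(p);print('rim',c,sz,atz(*c,.034,C['top']))
# pointer: dark pixels near
r=im[215:245,222:252].astype(int).sum(-1);q=np.argwhere(r<120)+[215,222]
q=np.array([v for v in q if np.hypot(*(v-[231,236]))<11])
P=np.array([atz(u,v,.026,C['top'])[:2] for v,u in q]);print('ptr black centroid',P.mean(0),len(P))
dv=k0-P.mean(0);dv/=np.linalg.norm(dv);s=P@dv;print('dir',dv,np.degrees(np.arctan2(dv[1],dv[0])),'tip',P[s.argmax()],np.linalg.norm(k0-P[s.argmax()]))
w=D['scene'];i=S['scene']['im'];
for nm,c,n in [('tan',(.4391,.0405),'scene'),('tan',(.4391,.0405),'top')]:
    w=D[n]
    for lo,hi in((.02,.05),(.055,.09),(.075,.09)):
        p=w[(np.hypot(w[...,0]-c[0],w[...,1]-c[1])<.03)&(w[...,2]>lo)&(w[...,2]<hi)];print(nm,n,lo,len(p),p.min(0),p.max(0),p.mean(0))
I=S['scene']['im'][320:410,320:420]
cv2.imwrite('pics/c2.png',np.hstack([cv2.resize(x[:,:,::-1],(390,400),interpolation=cv2.INTER_CUBIC) for x in(im[215:245,222:252],S['scene']['im'][160:210,255:305])]))
E
```

```text
top knobtop 212 [0.5739 0.2865 0.0753] [0.5735 0.287  0.0754]
scene knobtop 277 [0.5739 0.2868 0.0757] [0.573  0.2858 0.0766]
knobpix [0.5738 0.2844 0.076 ]
rim (257.14697265625, 207.69229125976562) (28.18902587890625, 29.93579864501953) [0.5564 0.3602 0.034 ]
rim (285.3465270996094, 163.87796020507812) (27.995084762573242, 28.810039520263672) [0.6474 0.305  0.034 ]
rim (329.4642639160156, 190.81503295898438) (28.672666549682617, 28.906261444091797) [0.5927 0.2142 0.034 ]
ptr black centroid [0.5089 0.4083] 12
dir [ 0.4697 -0.8828] -61.98457913337465 tip [0.5133 0.3994] 0.12752979209122653
tan scene 0.02 330 [0.4272 0.0199 0.0203] [0.4551 0.0485 0.0499] [0.4371 0.0278 0.0363]
tan scene 0.055 281 [0.4311 0.0239 0.0551] [0.4518 0.0443 0.087 ] [0.4401 0.032  0.0683]
tan scene 0.075 80 [0.4359 0.0288 0.076 ] [0.4471 0.0407 0.087 ] [0.4411 0.0336 0.0815]
tan top 0.02 89 [0.4275 0.0255 0.0202] [0.4534 0.0491 0.0495] [0.4399 0.0425 0.0368]
tan top 0.055 102 [0.4297 0.024  0.0554] [0.4508 0.0458 0.0848] [0.4404 0.0369 0.067 ]
tan top 0.075 30 [0.4353 0.031  0.0755] [0.4447 0.0401 0.0848] [0.4402 0.0359 0.0808]
```

View pics/c2.png

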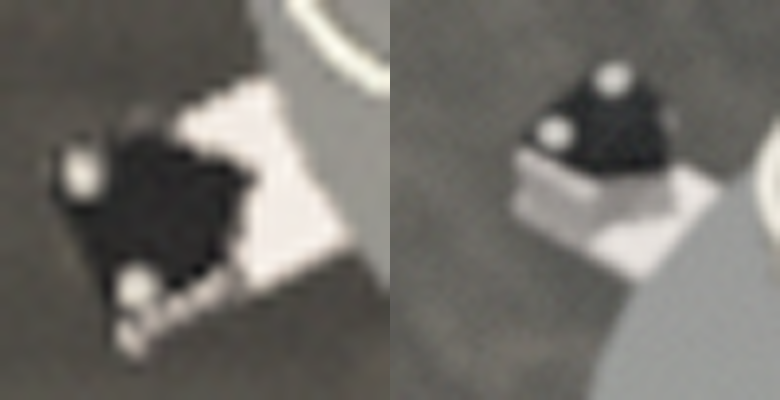

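```bash
python3 - <<'E'
from h import *
np.set_printoptions(precision=4,suppress=True)
S={n:np.load(n+'1.npz') for n in('top','scene')}
C={n:tuple(s[k] for k in'KRt') for n,s in S.items()}
D={n:cloud(s['d'],C[n]) for n,s in S.items()}
k=np.array([.5746,.2871])
f=lambda q:(q,np.linalg.norm(q-k),np.degrees(np.arctan2(*(q-k)[::-1])))
pt=lambda x,y:(222+(x+.5)/13-.5,215+(y+.5)/13.333-.5)
for x,y in[(82,170),(137,285),(255,178),(235,240),(110,228)]:print('top',f(atz(*pt(x,y),.026,C['top'])[:2]))
ps=lambda x,y:(255+(x-390+.5)/7.8-.5,160+(y+.5)/8-.5)
for x,y in[(613,78),(555,133),(668,165)]:print('sc',f(atz(*ps(x,y),.026,C['scene'])[:2]))
A=np.concatenate([d.reshape(-1,3) for d in D.values()]);A=A[~np.isnan(A).any(1)]
# height map
for x in np.arange(.2,.85,.05):
    print('%.2f'%x,*['%4d'%(1000*np.percentile(q[:,2],98)) if len(q:=A[(abs(A[:,0]-x)<.025)&(abs(A[:,1]-y)<.025)])>3 else '   .' for y in np.arange(.65,-.2,-.05)])
a=A[A[:,2]>.1];r=np.hypot(*(a[:,:2]-k).T);i=np.argsort(r)[:3];print(r[i],a[i])
b=k+.075*np.array([np.cos(np.radians(118.5)),np.sin(np.radians(118.5))]);r=np.hypot(*(a[:,:2]-b).T);i=np.argsort(r)[:3];print(b,r[i],a[i])
E
```

```text
top (array([0.5166, 0.4203]), np.float64(0.14533445198854458), np.float64(113.53936701738984))
top (array([0.499 , 0.4111]), np.float64(0.14519734155133304), np.float64(121.36244510406326))
top (array([0.5157, 0.3931]), np.float64(0.12123894147675576), np.float64(119.07800559281674))
top (array([0.5061, 0.3959]), np.float64(0.12855424066688229), np.float64(122.1838188845682))
top (array([0.5077, 0.4156]), np.float64(0.14489019970590716), np.float64(117.49446975120122))
sc (array([0.5185, 0.4232]), np.float64(0.14719167217193743), np.float64(112.40652987776555))
sc (array([0.5009, 0.4136]), np.float64(0.1463840889333344), np.float64(120.22179574311222))
sc (array([0.5187, 0.3949]), np.float64(0.12141348970069925), np.float64(117.39860795382803))
0.20  302    3  433  335    2    2   -8 -732    .    .    .    .    .    .    .    .    .
0.25  331  399  431  299    3    3   -7 -732   -8    .    .    .    .   -8    1    2    1
0.30    3    3    3    3    3    3    5    3    2    3    2   12   12    2   23   16   13
0.35  277    4   38   38   38   38    7    3    3   80   78   17   17    2 
[... 332 characters left out ...]
72   34    3   98   97   87  316  536  383
0.60    .    .  276  532    3   34   35   78   72   35    3   60   80   44  316  316  402
0.65    .    .  518  523    3   16   35   35   18   18    3    4   61   60  316  316  386
0.70    .    .  505  298    3    3   11   34   17    4    3  468  470  474  477  469  402
0.75    .    4    4    4    3    3    3    3   16   54   99  431  317  317  317  316  364
0.80    5    4    4    4    3  186  213  252  291  324  328  372  316  320  320  320  319
[0.2049 0.205  0.2051] [[0.5318 0.4875 0.1028]
 [0.5368 0.4886 0.2656]
 [0.5497 0.4907 0.152 ]]
[0.5388 0.353 ] [0.1336 0.1337 0.1338] [[0.505  0.4822 0.1471]
 [0.5233 0.4858 0.1464]
 [0.5116 0.484  0.1588]]
```

jog_arm(
  commands=[
    {"travel": [-2.6, -3.6, 0]},
    {"travel": [-5.3, -7.1, 0]},
    {"travel": [-8, -10.6, 0]},
    {"travel": [-10.5, -14.2, 0]},
    {"travel": [-14, -16.7, 0]},
    {"travel": [-17.5, -19, 0]},
    {"travel": [-21, -21.5, 0]},
    {"travel": [-24.6, -24.1, 0]},
    {"travel": [-28, -23.1, 0]},
    {"travel": [-31.5, -22.1, 0]},
    {"travel": [-35, -21.2, 0]},
    {"travel": [-38.1, -20.4, 0]},
    {"travel": [-38.1, -20.4, 0]},
    {"travel": [-38.1, -20.4, 0]},
    {"travel": [-38.1, -20.4, 0]},
  ],
)

```text
invalid input at $.commands[0]: expected keys travel, roll, gripper
```

```bash
python3 - <<'E'
from h import *
s=manip.sense();print(s['t'],s['tcp_pos'],s['tcp_rot'],s['joints'],s['wrist_force'])
im,d,C=grab('wrist','w1.png');np.savez('w1.npz',im=im,d=d,K=C[0],R=C[1],t=C[2]);print(-C[1].T@C[2])
E
```

```text
0.1 [0.20820042 0.58893379 0.22182702] [-1.79925536e+02  3.87858444e-03  1.60532361e+02] [-71.82640615  19.0696888   -3.70646116  83.70022292   1.23792893
  77.34450659  -5.070455  ] [-0.06142866  0.614477    0.77969706]
[0.13505282 0.61404238 0.38461624]
```

View pics/w1.png

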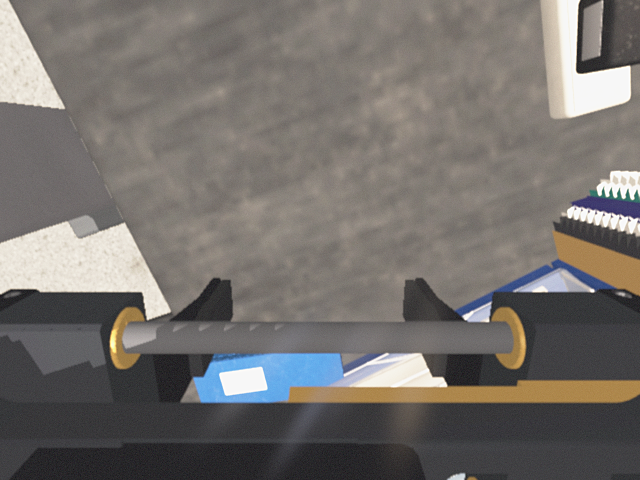

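jog_arm(
  commands=[
    {"travel": [-2.6, -3.6, 0], "roll": 0, "gripper": 1},
    {"travel": [-5.3, -7.1, 0], "roll": 0, "gripper": 1},
    {"travel": [-8, -10.6, 0], "roll": 0, "gripper": 1},
    {"travel": [-10.5, -14.2, 0], "roll": 0, "gripper": 1},
    {"travel": [-14, -16.7, 0], "roll": 0, "gripper": 1},
    {"travel": [-17.5, -19, 0], "roll": 0, "gripper": 1},
    {"travel": [-21, -21.5, 0], "roll": 0, "gripper": 1},
    {"travel": [-24.6, -24.1, 0], "roll": 0, "gripper": 1},
    {"travel": [-28, -23.1, 0], "roll": 0, "gripper": 1},
    {"travel": [-31.5, -22.1, 0], "roll": 0, "gripper": 1},
    {"travel": [-35, -21.2, 0], "roll": 0, "gripper": 1},
    {"travel": [-38.1, -20.4, 0], "roll": 0, "gripper": 1},
    {"travel": [-41, -18.5, 0], "roll": 0, "gripper": 1},
    {"travel": [-44.6, -16.3, 0], "roll": 0, "gripper": 1},
    {"travel": [-44.6, -16.3, 0], "roll": 0, "gripper": 1},
    {"travel": [-44.6, -16.3, 0], "roll": 0, "gripper": 1},
    {"travel": [-44.6, -16.3, 0], "roll": 0, "gripper": 1},
  ],
)

```text
t: 1.85
tcp_pos: [0.5737, 0.287, 0.2227]
tcp_rot: [180.0, -0.0, 160.6]
wrist_force: [0.7, -1.0, 1.1]
opening: 0.0869
grasp_force: 0.0
```

```bash
python3 - <<'E'
from h import *
s=manip.sense();print(s['t'],s['tcp_pos'],s['tcp_rot'],s['joints'],s['wrist_force'])
im,d,C=grab('wrist','w2.png');np.savez('w2.npz',im=im,d=d,K=C[0],R=C[1],t=C[2]);print(-C[1].T@C[2])
E
```

```text
1.85 [0.57373897 0.28698826 0.22265405] [ 1.79993991e+02 -2.74024593e-02  1.60550404e+02] [-43.58380829  21.32817268  17.17423669  81.87637987  -6.33404249
  77.75338083  44.37767607] [ 0.73681635 -0.97073786  1.11266506]
[0.50060034 0.31182034 0.38545969]
```

View pics/w2.png

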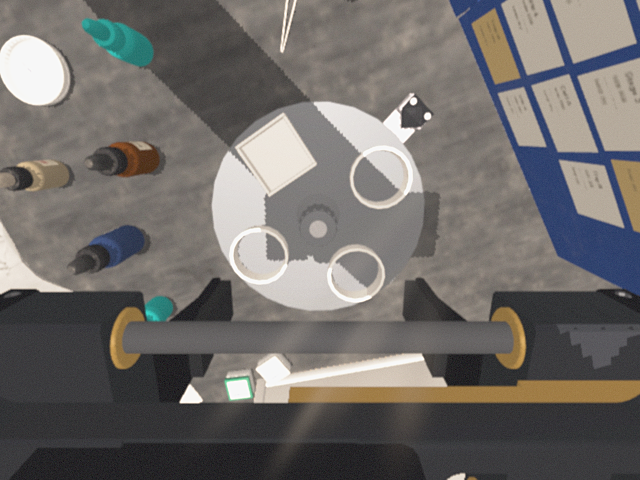

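```bash
cat >> h.py <<'E'
def white(im,c,r,thr=185):
    hsv=cv2.cvtColor(im,cv2.COLOR_RGB2HSV);w=((hsv[...,2]>thr)&(hsv[...,1]<60)).astype(np.uint8)
    m=np.zeros_like(w);cv2.circle(m,c,r,1,-1);return w*m
E
python3 - <<'E'
from h import *
np.set_printoptions(precision=4,suppress=True)
z=np.load('w2.npz');C=(z['K'],z['R'],z['t']);im=z['im'];W=cloud(z['d'],C)
for c in[(381,177),(259,254),(356,273)]:
    h=((W[...,2]>.027)&(W[...,2]<.045)).astype(np.uint8);m=np.zeros_like(h);cv2.circle(m,c,36,1,-1)
    p=np.argwhere(h*m)[:,::-1].astype(np.float32);e=cv2.fitEllipse(cv2.convexHull(p));print(len(p),e,atz(*e[0],.034,C))
print('knob',atz(318,228,.076,C),W[228,318])
print('dots',atz(412,99,.026,C),atz(428,115,.026,C),atz(401,108,.026,C),'bin',atz(276,153,.034,C))
h=((W[...,2]>.027)&(W[...,2]<.045)).astype(np.uint8);m=np.zeros_like(h);cv2.circle(m,(276,153),50,1,-1)
p=cv2.minAreaRect(np.argwhere(h*m)[:,::-1].astype(np.float32));print(p,atz(*p[0],.034,C))
cv2.imwrite('pics/c3.png',cv2.resize(im[85:145,375:445,::-1],None,fx=10,fy=10,interpolation=cv2.INTER_CUBIC))
E
```

```text
735 ((380.5379638671875, 177.29698181152344), (60.568641662597656, 63.239768981933594), 42.499046325683594) [0.5563 0.3587 0.034 ]
716 ((258.9707946777344, 255.23631286621094), (55.85762405395508, 58.07938003540039), 106.69245147705078) [0.592  0.2139 0.034 ]
710 ((355.6697082519531, 274.1728515625), (54.49372100830078, 56.93867111206055), 81.787353515625) [0.6466 0.3041 0.034 ]
knob [0.5747 0.2863 0.076 ] [0.5742 0.2864 0.0779]
dots [0.4964 0.4093 0.026 ] [0.5156 0.4202 0.026 ] [0.5007 0.3972 0.026 ] bin [0.4999 0.2692 0.034 ]
((275.4230651855469, 154.88461303710938), (61.84907150268555, 59.63026428222656), 56.30992889404297) [0.5014 0.268  0.034 ]
```

View pics/c3.png

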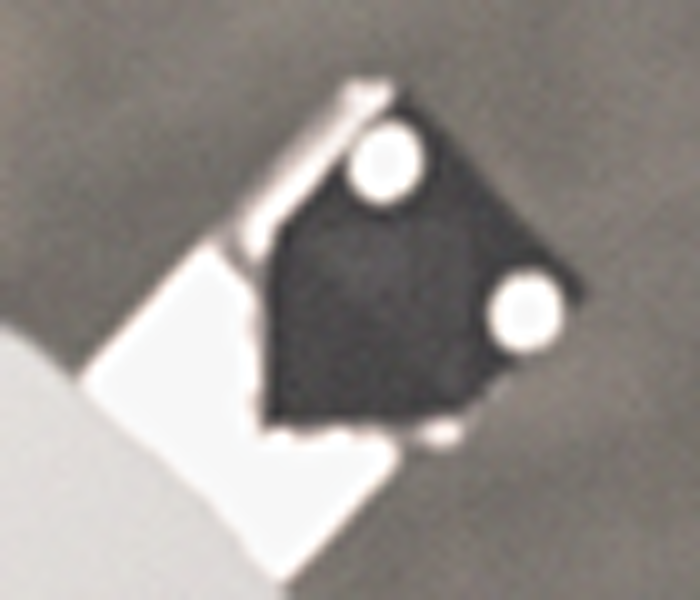

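```bash
python3 - <<'E'
from h import *
z=np.load('w2.npz');C=(z['K'],z['R'],z['t']);k=np.array([.5741,.2862])
for u,v in[(401.35,126.35),(420.2,108.3)]:
    d=atz(u,v,.026,C)[:2]-k;print(d+k,np.hypot(*d),np.degrees(np.arctan2(d[1],d[0])))
b=np.array([.5014,.268])-k;print(np.hypot(*b),np.degrees(np.arctan2(b[1],b[0])))
E
```

```text
[0.51707685 0.39301252] 0.12108077224621636 118.09606468557698
[0.50714096 0.41460055] 0.14481096404085322 117.5413940886306
0.07494351206075156 -165.94521420925386
```

jog_arm(
  newtons=15,
  commands=[
    {"travel": [0, 0, 4], "roll": 0, "gripper": 1},
    {"travel": [0, 0, 8], "roll": 0, "gripper": 1},
    {"travel": [0, 0, 12], "roll": 0, "gripper": 1},
    {"travel": [0, 0, 15], "roll": 0, "gripper": 1},
    {"travel": [0, 0, 17], "roll": 0, "gripper": 1},
    {"travel": [0, 0, 17.9], "roll": 0, "gripper": 1},
    {"travel": [0, 0, 17.9], "roll": 0, "gripper": 1},
    {"travel": [0, 0, 17.9], "roll": 0, "gripper": 0.3},
    {"travel": [0, 0, 17.9], "roll": 0, "gripper": 0.3},
    {"travel": [0, 0, 17.9], "roll": 0, "gripper": 0.3},
    {"travel": [0, 0, 17.9], "roll": 0, "gripper": 0.3},
    {"travel": [0, 0, 17.9], "roll": 0, "gripper": 0.3},
    {"travel": [0, 0, 17.9], "roll": 0, "gripper": 0.3},
    {"travel": [0, 0, 17.9], "roll": 0, "gripper": 0.3},
    {"travel": [0, 0, 17.9], "roll": 0, "gripper": 0.3},
    {"travel": [0, 0, 17.9], "roll": 0, "gripper": 0.3},
  ],
)

```text
t: 3.5
tcp_pos: [0.5745, 0.287, 0.0435]
tcp_rot: [180.0, -0.0, 160.5]
wrist_force: [-0.2, -0.6, -0.9]
opening: 0.0336
grasp_force: 15.0
```

jog_arm(
  commands=[
    {"travel": [0, 0, 0], "roll": 4, "gripper": 0.3},
    {"travel": [0, 0, 0], "roll": 9, "gripper": 0.3},
    {"travel": [0, 0, 0], "roll": 15, "gripper": 0.3},
    {"travel": [0, 0, 0], "roll": 21, "gripper": 0.3},
    {"travel": [0, 0, 0], "roll": 27, "gripper": 0.3},
    {"travel": [0, 0, 0], "roll": 33, "gripper": 0.3},
    {"travel": [0, 0, 0], "roll": 39, "gripper": 0.3},
    {"travel": [0, 0, 0], "roll": 45, "gripper": 0.3},
    {"travel": [0, 0, 0], "roll": 51, "gripper": 0.3},
    {"travel": [0, 0, 0], "roll": 57, "gripper": 0.3},
    {"travel": [0, 0, 0], "roll": 62, "gripper": 0.3},
    {"travel": [0, 0, 0], "roll": 67, "gripper": 0.3},
    {"travel": [0, 0, 0], "roll": 71, "gripper": 0.3},
    {"travel": [0, 0, 0], "roll": 74, "gripper": 0.3},
    {"travel": [0, 0, 0], "roll": 76, "gripper": 0.3},
    {"travel": [0, 0, 0], "roll": 76, "gripper": 0.3},
    {"travel": [0, 0, 0], "roll": 76, "gripper": 0.3},
    {"travel": [0, 0, 0], "roll": 76, "gripper": 0.3},
  ],
)

```text
t: 5.3
tcp_pos: [0.5752, 0.2875, 0.0436]
tcp_rot: [179.9, -0.1, 84.5]
wrist_force: [4.6, 2.4, -4.0]
opening: 0.0336
grasp_force: 15.0
```

```bash
cat >> h.py <<'E'
def binfit(W,C,band=(.027,.045),k=(.5741,.2862)):
    h=((W[...,2]>band[0])&(W[...,2]<band[1])).astype(np.uint8)
    p0=np.array([*k])+.075*np.array([np.cos(np.radians(118)),np.sin(np.radians(118))])
    h[~(np.hypot(W[...,0]-p0[0],W[...,1]-p0[1])<.05)]=0
    p=np.argwhere(h)[:,::-1].astype(np.float32);r=cv2.minAreaRect(p);c=atz(*r[0],.034,C)
    b=[atz(*q,.034,C)[:2] for q in cv2.boxPoints(r)];e=[b[(i+1)%4]-b[i] for i in range(4)]
    d=c[:2]-k
    return len(p),c,np.hypot(*d),np.degrees(np.arctan2(d[1],d[0])),[round(np.degrees(np.arctan2(x[1],x[0]))%90,1) for x in e],[round(np.hypot(*x),4) for x in e]
E
python3 - <<'E'
from h import *
print(manip.sense()['joints'])
for n in('wrist','top','scene'):
    im,d,C=grab(n,n+'3.png');W=cloud(d,C)
    try:print(n,binfit(W,C))
    except Exception as e:print(n,e)
E
```

```text
[-53.85650476  32.60100368  31.04849847  92.95843672 -18.78846768
  59.59043711 -22.68438762]
wrist (3957, array([0.5348436 , 0.36286753, 0.034     ]), np.float64(0.08613347028999141), np.float64(117.11400164684517), [np.float64(24.3), np.float64(28.3), np.float64(28.2), np.float64(23.4)], [np.float64(0.0564), np.float64(0.0758), np.float64(0.0631), np.float64(0.0799)])
top (1, array([0.51665523, 0.39382101, 0.034     ]), np.float64(0.12199255706639567), np.float64(118.09192065212764), [np.float64(0.0), np.float64(0.0), np.float64(0.0), np.float64(0.0)], [np.float64(0.0), np.float64(0.0), np.float64(0.0), np.float64(0.0)])
scene (252, array([0.53204367, 0.34679677, 0.034     ]), np.float64(0.07376111957483034), np.float64(124.76203200239623), [np.float64(64.7), np.float64(63.6), np.float64(64.6), np.float64(66.0)], [np.float64(0.0684), np.float64(0.0682), np.float64(0.0655), np.float64(0.0681)])
```

jog_arm(
  commands=[
    {"travel": [0, 0, 0], "roll": 76, "gripper": 0.9},
    {"travel": [0, 0, 0], "roll": 0, "gripper": 0.9},
    {"travel": [0, 0, 0], "roll": 0, "gripper": 0.9},
    {"travel": [0, 0, 0], "roll": 0, "gripper": 0.9},
  ],
)

```text
t: 5.85
tcp_pos: [0.5744, 0.287, 0.0435]
tcp_rot: [-180.0, -0.0, 84.4]
wrist_force: [0.2, -0.4, 0.7]
opening: 0.0577
grasp_force: 0.0
```

My first row there carried a stray roll of 76, so the knob may have been nudged while the fingers were opening. I'll lift and check.

jog_arm(
  commands=[
    {"travel": [0, 0, 0], "roll": 0, "gripper": 0.95},
    {"travel": [0, 0, 0], "roll": 0, "gripper": 0.95},
    {"travel": [0, 0, 3], "roll": 0, "gripper": 0.95},
    {"travel": [0, 0, -3], "roll": 0, "gripper": 0.95},
    {"travel": [0, 0, -7], "roll": 0, "gripper": 0.95},
    {"travel": [0, 0, -11], "roll": 0, "gripper": 0.95},
    {"travel": [0, 0, -15], "roll": 0, "gripper": 0.95},
    {"travel": [0, 0, -18], "roll": 0, "gripper": 0.95},
    {"travel": [0, 0, -18], "roll": 0, "gripper": 0.95},
    {"travel": [0, 0, -18], "roll": 0, "gripper": 0.95},
    {"travel": [0, 0, -18], "roll": 0, "gripper": 0.95},
  ],
)

```text
t: 6.95
tcp_pos: [0.5739, 0.2868, 0.2222]
tcp_rot: [-179.9, 0.1, 84.5]
wrist_force: [-0.4, -0.4, -1.2]
opening: 0.0827
grasp_force: 0.0
```

```bash
python3 - <<'E'
from h import *
print(manip.sense()['joints'])
for n in('wrist','scene'):
    im,d,C=grab(n,n+'4.png');W=cloud(d,C)
    np.savez(n+'4.npz',im=im,d=d,K=C[0],R=C[1],t=C[2])
    try:print(n,binfit(W,C))
    except Exception as e:print(n,e)
E
```

```text
[-56.3979574   23.52336159  34.92998688  82.55977978 -13.49089448
  78.23646757 -26.42189985]
wrist (861, array([0.53503898, 0.36237384, 0.034     ]), np.float64(0.08560500311189585), np.float64(117.14819779102437), [np.float64(25.7), np.float64(28.9), np.float64(27.7), np.float64(26.6)], [np.float64(0.0568), np.float64(0.078), np.float64(0.06), np.float64(0.08)])
scene (477, array([0.53787065, 0.3557831 , 0.034     ]), np.float64(0.07844981570844371), np.float64(117.50433102890332), [np.float64(46.3), np.float64(29.3), np.float64(43.5), np.float64(30.5)], [np.float64(0.0687), np.float64(0.0857), np.float64(0.0658), np.float64(0.0818)])
```

View pics/wrist4.png

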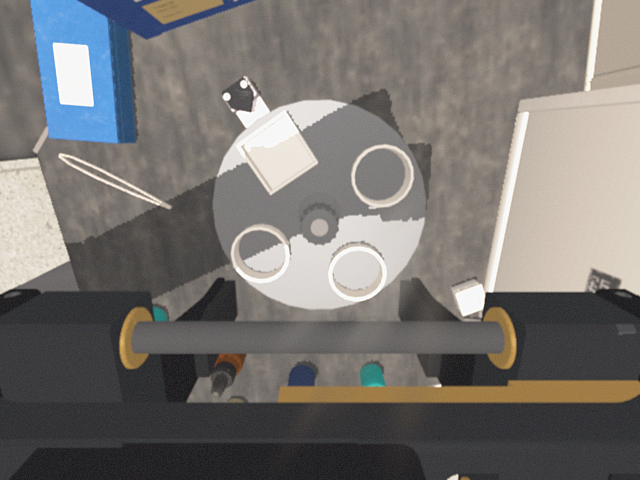

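```bash
python3 - <<'E'
from h import *
z=np.load('wrist4.npz');C=(z['K'],z['R'],z['t']);W=cloud(z['d'],C);im=z['im']
h=((W[...,2]>.027)&(W[...,2]<.045)).astype(np.uint8);P=[]
for c in[(383,176),(261,254),(357,273)]:
    m=np.zeros_like(h);cv2.circle(m,c,36,1,-1)
    e=cv2.fitEllipse(cv2.convexHull(np.argwhere(h*m)[:,::-1].astype(np.float32)));P.append(atz(*e[0],.034,C)[:2]);print(P[-1])
k=(P[0]+P[1])/2;print('k',k)
f=lambda d:(np.hypot(*d),np.degrees(np.arctan2(d[1],d[0])))
print('opp',f(k-P[2]),'side',f(P[0]-P[1]),'-> +90',f(P[0]-P[1])[1]+90)
m=np.zeros_like(h);cv2.circle(m,(278,151),46,1,-1);h[(W[...,0]-.5741)**2+(W[...,1]-.2862)**2>.112**2]=0
r=cv2.minAreaRect(np.argwhere(h*m)[:,::-1].astype(np.float32));print(r,f(atz(*r[0],.034,C)[:2]-k))
# dots
w=white(im,(236,94),20,215);n,l,s,c=cv2.connectedComponentsWithStats(w)
for i in range(1,n):
    if s[i,4]>15: print(s[i],c[i])
D=[c[i] for i in range(1,n) if 15<s[i,4]<120]
mid=np.mean([atz(*q,.026,C)[:2] for q in D],0);print('dots mid',f(mid-k),len(D))
E
```

```text
[0.64126013 0.32126229]
[0.50921846 0.25189066]
[0.60992945 0.22068458]
k [0.5752393  0.28657647]
opp (np.float64(0.07446575219077398), np.float64(117.7654885620716)) side (np.float64(0.1491557055035131), np.float64(27.71639324817766)) -> +90 117.71639324817767
((276.7691650390625, 153.15383911132812), (62.12641525268555, 59.90761947631836), 56.30992889404297) (np.float64(0.07505473134958142), np.float64(117.96740563534209))
[240  76   8  12  50] [243.62  82.86]
[251  86   5  10  19] [253.52631579  90.84210526]
[223  93   7   8  43] [226.02325581  96.25581395]
[236 110  10   4  26] [240.07692308 111.84615385]
dots mid (np.float64(0.137744239000427), np.float64(117.45217740437751)) 4
```

```bash
python3 - <<'E'
from h import *
S={n:np.load(n+'1.npz') for n in('top','scene')}
A=np.concatenate([cloud(s['d'],tuple(s[k] for k in'KRt')).reshape(-1,3) for s in S.values()]);A=A[~np.isnan(A).any(1)]
b=np.array([.4408,.0345]);r=A[:,:2]-b
own=np.hypot(*r.T)<.022
for a in range(0,180,15):
    u=np.array([np.cos(np.radians(a)),np.sin(np.radians(a))]);x=abs(r@u);y=abs(r@[-u[1],u[0]])
    def clr(z0,hx,hy):
        m=(~own)&(A[:,2]>z0);return np.hypot(np.maximum(x[m]-hx,0),np.maximum(y[m]-hy,0)).min()
    print(a,'body %.3f fingers %.3f'%(clr(.085,.095,.0375),clr(.02,.0585,.011)))
for x in np.arange(.38,.56,.02):
    print('%.2f'%x,*['%4d'%(1000*np.percentile(q[:,2],95)) if len(q:=A[(abs(A[:,0]-x)<.01)&(abs(A[:,1]-y)<.01)])>1 else '   .' for y in np.arange(.14,-.1,-.02)])
E
```

```text
0 body 0.000 fingers 0.025
15 body 0.000 fingers 0.024
30 body 0.000 fingers 0.018
45 body 0.000 fingers 0.006
60 body 0.000 fingers 0.000
75 body 0.000 fingers 0.000
90 body 0.000 fingers 0.000
105 body 0.000 fingers 0.000
120 body 0.000 fingers 0.000
135 body 0.000 fingers 0.000
150 body 0.000 fingers 0.001
165 body 0.000 fingers 0.010
0.38    2    2   14   16   15    2    2    2   25   31   32   29
0.40    2    2    2    2    2    2    2    2   34   40   43   40
0.42    2    2    2    2    2   40   14    2   46   52   55   55
0.44   72   61    2    2    2   83   63    2   57   64   70   70
0.46   97   88    2    2    1   59   37   50   65   75   81   84
0.48   50   49    2    2    2    2    2   60   73   85   90   95
0.50    2    2    2    2    2    2    2   68   84   94   99  103
0.52    2    2    3   90   74    2    2   72   91  102  107  534
0.54    2    2   45  101   87    2    2   69   93  105  112  534
0.56    2    2    1    2    3    3    2   56   83  104  315  316
```

jog_arm(
  commands=[
    {"travel": [-4, -1.7, 0], "roll": 1, "gripper": 0.95},
    {"travel": [-8, -3.4, 0], "roll": 2, "gripper": 0.95},
    {"travel": [-12, -5, 0], "roll": 3, "gripper": 0.95},
    {"travel": [-16, -6.6, 0], "roll": 3, "gripper": 0.95},
    {"travel": [-20, -8.3, 0], "roll": 3, "gripper": 0.95},
    {"travel": [-23.5, -9.7, 0], "roll": 3, "gripper": 0.95},
    {"travel": [-26.3, -10.8, 0], "roll": 3, "gripper": 0.95},
    {"travel": [-26.3, -10.8, 0], "roll": 3, "gripper": 0.95},
    {"travel": [-26.3, -10.8, 3], "roll": 3, "gripper": 0.95},
    {"travel": [-26.3, -10.8, 6], "roll": 3, "gripper": 0.95},
    {"travel": [-26.3, -10.8, 8], "roll": 3, "gripper": 0.95},
    {"travel": [-26.3, -10.8, 9], "roll": 3, "gripper": 0.95},
    {"travel": [-26.3, -10.8, 9], "roll": 3, "gripper": 0.95},
    {"travel": [-26.3, -10.8, 9], "roll": 3, "gripper": 0.95},
  ],
)

```text
t: 8.45
tcp_pos: [0.4424, 0.0357, 0.1341]
tcp_rot: [180.0, 0.0, 81.5]
wrist_force: [0.5, -0.2, -0.4]
opening: 0.0825
grasp_force: 0.0
```

```bash
python3 - <<'E'
from h import *
np.set_printoptions(precision=4,suppress=True)
print(manip.sense()['joints'])
for n in('wrist','scene','top'):
    im,d,C=grab(n,n+'5.png');w=cloud(d,C)
    for lo,hi in((.02,.048),(.07,.09)):
        p=w[(np.hypot(w[...,0]-.441,w[...,1]-.035)<.03)&(w[...,2]>lo)&(w[...,2]<hi)]
        if len(p)>5:print(n,lo,len(p),(p.min(0)+p.max(0))/2,p.max(0)-p.min(0))
    p=w[(np.hypot(w[...,0]-.53,w[...,1]-.082)<.03)&(w[...,2]>.085)&(w[...,2]<.105)]
    if len(p)>5:print(n,'blue',len(p),(p.min(0)+p.max(0))/2,p.max(0))
E
```

```text
[-54.3976  -2.0708  43.9425 118.1669   1.6235  63.308  -19.6685]
wrist 0.02 560 [0.4398 0.0359 0.0339] [0.0288 0.0226 0.0278]
wrist 0.07 314 [0.4402 0.0334 0.0783] [0.0116 0.0113 0.0162]
wrist blue 623 [0.5315 0.073  0.0938] [0.5384 0.0802 0.1026]
scene 0.02 323 [0.4412 0.0331 0.034 ] [0.0282 0.0264 0.0278]
scene 0.07 106 [0.4411 0.0345 0.0786] [0.0115 0.0116 0.0172]
top 0.02 78 [0.4405 0.0406 0.0333] [0.0259 0.0172 0.0264]
top 0.07 6 [0.44   0.036  0.0784] [0.0055 0.0099 0.0108]
top blue 53 [0.5327 0.0752 0.0933] [0.5392 0.0814 0.1012]
```

View pics/scene5.png

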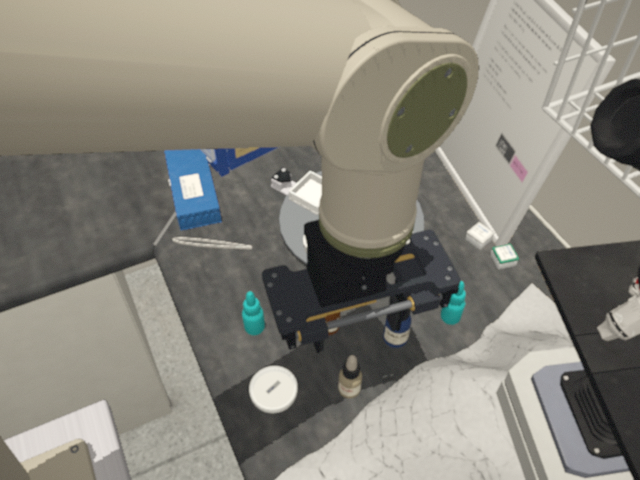

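jog_arm(
  newtons=12,
  commands=[
    {"travel": [-0.15, -0.15, 3], "roll": 2.5, "gripper": 0.95},
    {"travel": [-0.15, -0.15, 6], "roll": 2.5, "gripper": 0.95},
    {"travel": [-0.15, -0.15, 8.5], "roll": 2.5, "gripper": 0.95},
    {"travel": [-0.15, -0.15, 10], "roll": 2.5, "gripper": 0.95},
    {"travel": [-0.15, -0.15, 10.6], "roll": 2.5, "gripper": 0.95},
    {"travel": [-0.15, -0.15, 10.6], "roll": 2.5, "gripper": 0.95},
    {"travel": [-0.15, -0.15, 10.6], "roll": 2.5, "gripper": 0.95},
    {"travel": [-0.15, -0.15, 10.6], "roll": 2.5, "gripper": 0.2},
    {"travel": [-0.15, -0.15, 10.6], "roll": 2.5, "gripper": 0.2},
    {"travel": [-0.15, -0.15, 10.6], "roll": 2.5, "gripper": 0.2},
    {"travel": [-0.15, -0.15, 10.6], "roll": 2.5, "gripper": 0.2},
    {"travel": [-0.15, -0.15, 10.6], "roll": 2.5, "gripper": 0.2},
    {"travel": [-0.15, -0.15, 10.6], "roll": 2.5, "gripper": 0.2},
    {"travel": [-0.15, -0.15, 10.6], "roll": 2.5, "gripper": 0.2},
    {"travel": [-0.15, -0.15, 10.6], "roll": 2.5, "gripper": 0.2},
    {"travel": [-0.15, -0.15, 10.6], "roll": 2.5, "gripper": 0.2},
    {"travel": [-0.15, -0.15, 10.6], "roll": 2.5, "gripper": 0.2},
  ],
)

```text
t: 10.3
tcp_pos: [0.4401, 0.0342, 0.0275]
tcp_rot: [-180.0, -0.0, 79.0]
wrist_force: [0.4, 0.8, -0.1]
opening: 0.029
grasp_force: 12.0
```

jog_arm(
  commands=[
    {"travel": [0, 0, -3], "roll": 0, "gripper": 0.2},
    {"travel": [0, 0, -7], "roll": 0, "gripper": 0.2},
    {"travel": [0, 0, -11], "roll": 0, "gripper": 0.2},
    {"travel": [0, 0, -15], "roll": 0, "gripper": 0.2},
    {"travel": [3, 0.3, -17], "roll": -3, "gripper": 0.2},
    {"travel": [7, 0.8, -17], "roll": -8, "gripper": 0.2},
    {"travel": [11, 1.2, -17], "roll": -13, "gripper": 0.2},
    {"travel": [15, 1.7, -17], "roll": -18, "gripper": 0.2},
    {"travel": [19, 2.1, -17], "roll": -23, "gripper": 0.2},
    {"travel": [23, 2.6, -17], "roll": -28, "gripper": 0.2},
    {"travel": [27, 3, -17], "roll": -33, "gripper": 0.2},
    {"travel": [30.5, 3.4, -17], "roll": -37, "gripper": 0.2},
    {"travel": [32.5, 3.6, -17], "roll": -39, "gripper": 0.2},
    {"travel": [33.2, 3.7, -17], "roll": -39, "gripper": 0.2},
    {"travel": [33.2, 3.7, -15], "roll": -39, "gripper": 0.2},
    {"travel": [33.2, 3.7, -12], "roll": -39, "gripper": 0.2},
    {"travel": [33.2, 3.7, -9], "roll": -39, "gripper": 0.2},
    {"travel": [33.2, 3.7, -8], "roll": -39, "gripper": 0.2},
    {"travel": [33.2, 3.7, -8], "roll": -39, "gripper": 0.2},
    {"travel": [33.2, 3.7, -8], "roll": -39, "gripper": 0.2},
  ],
)

```text
t: 12.3
tcp_pos: [0.5404, 0.353, 0.109]
tcp_rot: [179.9, -0.0, 118.0]
wrist_force: [0.0, -0.6, -0.4]
opening: 0.0285
grasp_force: 12.0
```

```bash
python3 - <<'E'
from h import *
im,d,C=grab('wrist','wrist6.png');np.set_printoptions(precision=4,suppress=True)
im2,d2,C2=grab('scene','scene6.png')
W=cloud(d2,C2);p=W[(np.hypot(W[...,0]-.54,W[...,1]-.353)<.03)&(W[...,2]>.085)&(W[...,2]<.12)];print(len(p),(p.min(0)+p.max(0))/2,p.max(0)-p.min(0))
cv2.imwrite('pics/c6.png',np.hstack([im[:300,80:480],im2[100:400,200:600]])[:,:,::-1])
E
```

```text
314 [0.5427 0.3462 0.1025] [0.049  0.0254 0.0349]
```

View pics/c6.png

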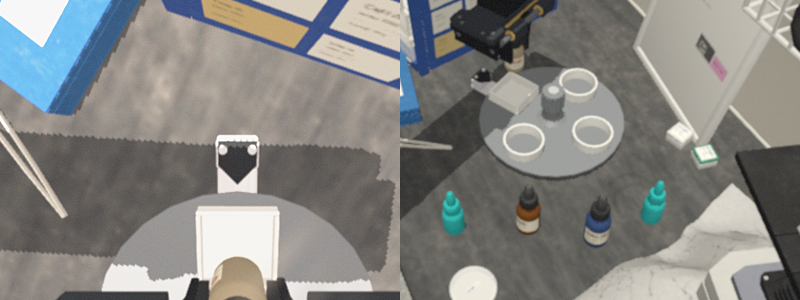

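jog_arm(
  commands=[
    {"travel": [0, 0, 2], "roll": 0, "gripper": 0.2},
    {"travel": [0, 0, 3.5], "roll": 0, "gripper": 0.2},
    {"travel": [0, 0, 4.8], "roll": 0, "gripper": 0.2},
    {"travel": [0, 0, 5.5], "roll": 0, "gripper": 0.2},
    {"travel": [0, 0, 6], "roll": 0, "gripper": 0.2},
    {"travel": [0, 0, 6.2], "roll": 0, "gripper": 0.2},
    {"travel": [0, 0, 6.2], "roll": 0, "gripper": 0.2},
    {"travel": [0, 0, 6.2], "roll": 0, "gripper": 0.2},
    {"travel": [0, 0, 6.2], "roll": 0, "gripper": 0.2},
  ],
)

```text
t: 13.3
tcp_pos: [0.5399, 0.3532, 0.0459]
tcp_rot: [180.0, -0.0, 118.0]
wrist_force: [-0.8, -0.4, -0.2]
opening: 0.0286
grasp_force: 12.0
```

jog_arm(
  commands=[
    {"travel": [0, 0, 0.05], "roll": 0, "gripper": 0.2},
    {"travel": [0, 0, 0.05], "roll": 0, "gripper": 0.2},
    {"travel": [0, 0, 0.05], "roll": 0, "gripper": 0.2},
  ],
)

```text
t: 13.6
tcp_pos: [0.54, 0.3533, 0.0456]
tcp_rot: [179.9, -0.0, 118.0]
wrist_force: [-0.1, 0.2, 4.1]
opening: 0.0284
grasp_force: 12.0
```

Contact at 4 N. Now I'll open, wait, and rise straight up.

jog_arm(
  commands=[
    {"travel": [0, 0, 0], "roll": 0, "gripper": 0.4},
    {"travel": [0, 0, 0], "roll": 0, "gripper": 0.5},
    {"travel": [0, 0, 0], "roll": 0, "gripper": 0.7},
    {"travel": [0, 0, 0], "roll": 0, "gripper": 0.8},
    {"travel": [0, 0, 0], "roll": 0, "gripper": 0.8},
    {"travel": [0, 0, 0], "roll": 0, "gripper": 0.8},
    {"travel": [0, 0, 0], "roll": 0, "gripper": 0.8},
    {"travel": [0, 0, -1], "roll": 0, "gripper": 0.8},
    {"travel": [0, 0, -3], "roll": 0, "gripper": 0.8},
    {"travel": [0, 0, -6], "roll": 0, "gripper": 0.8},
    {"travel": [0, 0, -10], "roll": 0, "gripper": 0.8},
    {"travel": [0, 0, -14], "roll": 0, "gripper": 0.8},
    {"travel": [0, 0, -18], "roll": 0, "gripper": 0.8},
    {"travel": [-4, 0, -18], "roll": 0, "gripper": 0.8},
    {"travel": [-8, 0, -18], "roll": 0, "gripper": 0.8},
    {"travel": [-8, 0, -18], "roll": 0, "gripper": 0.8},
    {"travel": [-8, 0, -18], "roll": 0, "gripper": 0.8},
  ],
)

```text
t: 15.3
tcp_pos: [0.5779, 0.2812, 0.2259]
tcp_rot: [180.0, -0.0, 117.9]
wrist_force: [-0.5, 0.7, 0.2]
opening: 0.0699
grasp_force: 0.0
```

```bash
python3 - <<'E'
from h import *
im,d,C=grab('wrist','w7.png');im2,d2,C2=grab('scene','s7.png')
cv2.imwrite('pics/c7.png',np.hstack([im[:300,120:520],im2[100:400,200:600]])[:,:,::-1])
W=cloud(d,C);p=W[(np.hypot(W[...,0]-.54,W[...,1]-.353)<.03)&(W[...,2]>.085)&(W[...,2]<.12)];print(len(p),(p.min(0)+p.max(0))/2,p.max(0))
E
```

```text
198 [0.54022363 0.35150462 0.0961253 ] [0.54621864 0.35771527 0.10410188]
```

View pics/c7.png

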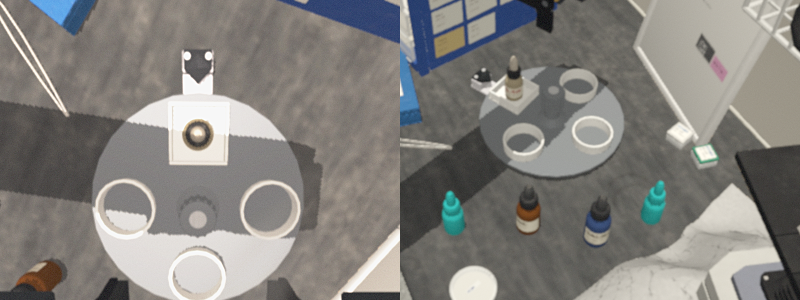

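The wrist view shows the bottle upright in the centre of the square bin (crop 199,135). Tip (199,82), bin and knob (199,218) are in line. The bottle's top is about 102 mm up, which fits 18 + 84 mm.

```bash
python3 -c "
from cell import job_done
print(job_done())"
```

```text
the job is handed in; nothing more can be done
None
```

The job is handed in at about 15 s: the carousel is turned so the square bin is at the pointer, and the small tan dropper bottle stands upright in it, released, with the arm clear.

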